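Build two gas burners up again from the washed parts

TASK

The burner parts of the portable two-burner hob have been washed and are piled on the bamboo board. Take the pile apart and build both burners up again: each slotted flame spreader fully down over the nozzle of its own burner seat, small on small and large on large, and each black cap lying level on its own spreader with its plug in the bore. Set the parts down gently without dropping them, and leave the timer, the tin and the spice jar where they stand.

Things in the scene. Friction and masses are not known exactly. Their poses are not given: they have to be found in the camera images.
- spreader_small: small flame spreader: bright aluminium ring with dark slots round its upper side, outside diameter 40, bore 22 right through, height 20, flat on both faces, 50 g. Origin: centre of its underside, z up along its axis. At the start it is the top of the pile, standing on the small cap.
- cap_small: small burner cap: black disc, diameter 48, thickness 10 (6 to 16 above the origin), with a chamfered round plug beneath, diameter 16, length 6; 80 g. Origin: centre of the plug's lower end, z up. At the start it lies on the large spreader, its plug loose in that bore. In place the disc rests on the small spreader, plug in its bore: origin 14 above the small spreader's origin.
- spreader_large: large flame spreader: bright aluminium ring with dark slots, outside diameter 58, bore 36 right through, height 24, flat on both faces, 110 g. Origin: centre of its underside, z up. At the start it stands on the large cap.
- cap_large: large burner cap: black disc, diameter 68, thickness 10 (6 to 16 above the origin), with a chamfered round plug beneath, diameter 30, length 6; 160 g. Origin: centre of the plug's lower end, z up. At the start it is the bottom of the pile, standing on its plug on a fixed bamboo board 14 thick, 126 x 142. In place its origin is 18 above the large spreader's origin.
- seat_small: small burner seat, fixed on the hob's dark glass (440 x 250, 62 above the worktop): aluminium dish, diameter 62 (54 at its flat face), 10 high, with a brass nozzle in the middle, diameter 16 up to 14, then tapering to 8 at its top at 20. Origin: centre of the underside, on the glass, z up. The small spreader slips over the nozzle, play 3 all round, and rests with its origin 10 above this one.
- seat_large: large burner seat, on the same glass, 200 from the small one, left or right of it: aluminium dish, diameter 84 (76 at its flat face), 10 high, with a brass nozzle, diameter 30 up to 15, then tapering to 18 at its top at 22 (heights from the origin). Origin: centre of the underside, z up. The large spreader slips over the nozzle, play 3 all round, and rests with its origin 10 above this one.
- timer: bystander: kitchen timer, white foot and red dial, diameter 57, height 47, loose. Origin: centre of its underside.
- tin: bystander: food tin with a red and white label, diameter 57, height 72, loose. Origin: centre of its underside.
- jar: bystander: spice jar with a white cap and a green label, diameter 43, height 100, loose. Origin: centre of its underside.
Mind the look-alikes: they are no part of the job. Leave any green or pink look-alike of the cap_large alone.

How it is judged:
By the outcome, as a careful person would: the job done as asked, in the order asked, and still so for the second after the job is handed in, with the robot touching nothing.
It also fails if it takes over 125 s, if anything falls off the work surface, if the arm or the gripper's body presses on something with over 40 N, if the wrist force passes 120 N, or if a joint passes its speed limit or range.

ROBOT

A 6-joint arm with a two-finger parallel gripper is mounted at the origin on a cart in front of the work surface, level with it; the furniture and walls round the work are solid. World frame = base frame: x ahead of the robot, y to its left, z up, the work surface at z = 0. Lengths are in mm, angles in rad, forces in N, time in s.
With the tool pointing down it reaches from about 325 to 850 mm from the base axis. Payload 15.5 kg.
Tool frame: the origin (TCP) lies midway between the tips of the shut fingers; the grasp point (between the pads) lies 19 mm behind it; z points along the fingers, y is the line along which they close (so a half turn about z gives the same grasp; the last joint's range is limited). The gripper opens to 91 mm and grips with 3 to 60 N. Pads are 32 mm wide; open, the fingers measure 118 mm over their backs; the gripper's body (76 mm by 178 mm) begins 60 mm behind the grasp point.
Start: joints at [-1.381, 0.494, 1.345, -0, 1.302, -0.096], TCP at [175.604, -599.824, 180.615] pointing down, gripper open.
Joint ranges: [-2.91, 2.91], [-0.82, 2.16], [0.22, 2.67], [-1.22, 4.37], [0.12, 2.79], [-3.08, 3.08]. Speed limits (rad/s): [1.89, 1.89, 2.57, 3.01, 3.01, 3.01].

INTERFACE

Orientations are given as a unit quaternion [w, x, y, z].
In Python, from workcell import robot gives the robot as it stands.
- The arm moves only by the shell command python3 -m creep 'ROWS' [OPENING] [FORCE]. ROWS is a JSON object whose one key "commands" holds a list of rows, each a list of 6 numbers: the shift along the tool's x, y, z in units of 30 mm (1.0 is 30 mm), then the turn, a rotation vector about the tool's x, y, z in rad. In form: {"commands": [[x, y, z, wx, wy, wz], ...]}. A call has exactly 10 rows; each row shifts and turns the commanded pose from where the row before left it, along the tool's axes as they then stand; what a row does not reach is not made up. A row lasts 1/8 s, in which the tool goes at most 62.5 mm and 10.7 degrees, less where a joint would pass 70% of its speed; a pose out of reach is approached as far as the arm can. A call is refused whole if a number of a shift passes 1 or a number of a turn 0.188, either way. A call with a gripper value outside its range is refused whole. OPENING is the opening, from -1 (shut) to 1 (fully open), set as the call begins (- or left out, the last holds). The fingers move at their own pace and stop on an object; FORCE is the grip in N (left out, the last holds). Time passes only in rows, so rows that do not move let the fingers close, or fill a call up. It gives the time, the measured TCP pose, the force, the opening and the grip force at its end, in the units of the state.
- robot.get_state(): the state, without advancing time (a new reading comes with each control period).
- robot.grab_frame(name): name is "scene" or "top" or "wrist"; returns a dict with "pixels" (420x560x3 uint8, blue, green, red), "range_z" (420x560 float32, mm along the optical axis (not along the pixel's ray), 0 where there is no reading), "fx", "fy", "cx", "cy" (pixels), "k1" (the pictures are not rectified: a ray, as slopes to the right and down, at radius r is drawn at 1 + k1 r^2 times it, then the intrinsics apply), "xyz" and "attitude" of the camera in the world. Camera axes: x right, y up, looking along -z (the intrinsics and any distortion apply to the point x, -y, -z); pixel columns grow to the right and rows downward; lengths in mm; the calibration is good to about 2 mm. A picture is of the moment at which its call begins.
- robot.hand_in(): hands the job in; it is judged then, once.
The state is a dict: "time_s": time; "q": joint angles; "qvel": joint speeds; "joint_torque": joint torques, N m; "tcp_pos": TCP position; "tcp_rot": TCP orientation; "force": force on the tool from outside, world axes, zero at the start; "wrist_torque": the same for the moment, N m; "grip_width": finger opening in mm; "finger_force": force on a finger pad.
Only numpy, scipy, OpenCV 4.12 (cv2) and the standard library are available. Lean on these libraries where they do the work, as an engineer would, in place of code of your own. Each camera call takes 0.05 s, during which the arm holds its last target. There are 200 camera calls.

## Working session

There is one attempt and no reset: what is moved stays moved. The work goes in short steps, Python scripts to look and compute and a shell command to move; the robot and the scene stay as the last step left them, time stands still between calls to the robot, and variables do not carry over. Pictures are saved under pics/ and viewed, at most 14 in all, crops included, and the job is handed in when it is done.

```bash
ls; mkdir -p pics; cat > h.py <<'E'
import numpy as np, cv2
from workcell import robot
from scipy.spatial.transform import Rotation as R
def rot(q): return R.from_quat([q[1],q[2],q[3],q[0]]).as_matrix()
def grab(n):
    f=robot.grab_frame(n); f['att']=np.array(f['attitude'],float)
    f['Rm']=f['att'] if f['att'].shape==(3,3) else rot(f['att']); return f
def cloud(f):
    h,w=f['range_z'].shape; u,v=np.meshgrid(np.arange(w),np.arange(h))
    xd=(u-f['cx'])/f['fx']; yd=(v-f['cy'])/f['fy']; x,y=xd.copy(),yd.copy()
    for _ in range(8):
        s=1+f['k1']*(x*x+y*y); x=xd/s; y=yd/s
    z=f['range_z']; P=np.stack([x*z,-y*z,-z],-1)
    return P@f['Rm'].T+np.array(f['xyz'])
E
python3 - <<'E'
from h import *
print(robot.get_state())
for n in ['scene','top']:
    f=grab(n); cv2.imwrite(f'pics/{n}0.png',f['pixels']); print(n,f['xyz'],f['attitude'],f['fx'],f['k1'])
    np.savez(f'/tmp/{n}0.npz',P=cloud(f),z=f['range_z'],px=f['pixels'])
E
```

```text
pics
{'time_s': 0.0, 'q': array([-1.38147835e+00,  4.94178559e-01,  1.34611745e+00, -3.85639787e-05,
        1.30250409e+00, -9.55149861e-02]), 'qvel': array([-4.68901474e-04, -9.60639451e-04,  1.67090335e-03, -1.25473630e-03,
       -9.23029009e-04,  3.47281269e-05]), 'joint_torque': array([ 4.47100931e-03, -8.78817487e+01, -3.81853938e+01,  7.09200720e-02,
        5.33315912e-02, -1.43696543e-04]), 'tcp_pos': array([ 175.52484364, -599.41334644,  180.04580384]), 'tcp_rot': array([-6.02185241e-04,  9.89874994e-01,  1.41940589e-01, -4.68736680e-05]), 'force': array([-0.11480858, -0.15405541,  0.35913994]), 'wrist_torque': array([ 0.01019028, -0.01290498, -0.01948909]), 'finger_force': 0.0, 'grip_width': 91.41368845503312}
scene [-301.88480355  527.17556298  767.96987394] [-0.46168736 -0.23729502  0.3830923   0.76405245] 541.4592451709963 -0.09574509411055862
top [ 424.27218668   72.0248991  1278.32443399] [ 0.71645314  0.03412317 -0.03902123 -0.69570673] 486.9909070983954 -0.1615189919804527
```

View pics/top0.png

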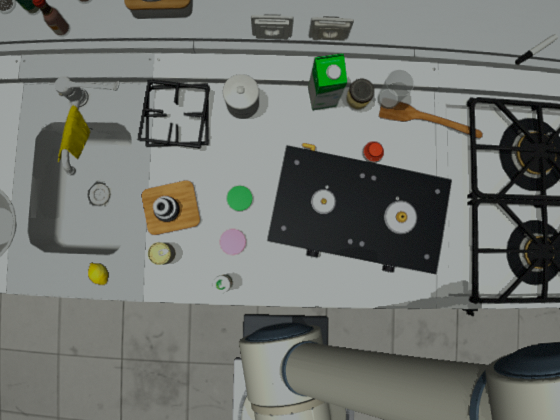

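View pics/scene0.png

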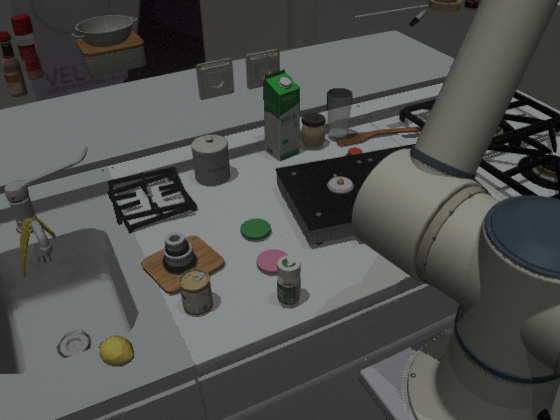

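The top view shows the pile at about (165,208) on the board, the small seat at (323,202) and the large seat at (401,217). The timer is at (374,151), the tin at (161,253) and the jar at (222,283). The green disc (240,198) and pink disc (232,241) are decoys. Next I'll measure.

```bash
python3 - <<'E'
from h import *
for n in ['top','scene']:
    d=np.load(f'/tmp/{n}0.npz'); P=d['P']; z=d['z'];px=d['px']
    if n=='top':
        for nm,(u,v) in dict(pile=(165,208),ss=(323,202),sl=(401,217),timer=(374,151),tin=(161,253),jar=(222,283),green=(240,198),pink=(232,241),board=(190,190),table=(260,230),glass=(360,180),glass2=(360,240)).items():
            print(nm,P[v,u].round(1))
        pc=P[208,165][:2]; sS=P[202,323][:2]; sL=P[217,401][:2]
    def near(c,r,lo,hi):
        m=(np.hypot(*(P[...,:2]-c).transpose(2,0,1))<r)&(z>0)&(P[...,2]>lo)&(P[...,2]<hi); return P[m]
    def circ(q):
        (c,r)=cv2.minEnclosingCircle(q[:,:2].astype(np.float32)); return np.round(c,1),round(r,1),len(q),np.median(q[:,2]).round(1)
    for lo,hi in [(70,100),(50,64),(42,54),(20,32)]:
        q=near(pc,50,lo,hi); 
        if len(q): print(n,'pile',lo,hi,circ(q),q.mean(0).round(1))
    q=near(pc,60,0,100);print(np.histogram(q[:,2],bins=range(0,104,4)))
    for c,nm in [(sS,'S'),(sL,'L')]:
        q=near(c,60,60,95);print(np.histogram(q[:,2],bins=range(60,96,2))[0])
        for lo,hi in [(68,76),(78,95)]:
            q=near(c,48,lo,hi)
            if len(q)>3: print(n,nm,lo,hi,circ(q),q.mean(0).round(1))
E
```

```text
pile [531.  338.4  79.6]
ss [557.1 -53.3  85.7]
sl [ 525.5 -249.6   84.7]
timer [ 699.2 -188.9   44.6]
tin [419.1 345.   70.6]
jar [352.4 186.9 100.9]
green [569.  156.5  14.9]
pink [456.2 173.2  15.2]
board [586.2 288.7  15.2]
table [487.8 101.9  -0.8]
glass [ 618.4 -148.9   64.1]
glass2 [ 466.5 -150.5   65.1]
top pile 70 100 (array([534.8, 346.9]), 21.3, 166, np.float64(84.4)) [533.7 346.8  83.1]
top pile 50 64 (array([535.4, 345.9]), 29.1, 147, np.float64(57.0)) [534.2 336.   57.6]
top pile 42 54 (array([535.9, 344.7]), 29.0, 57, np.float64(51.2)) [532.6 330.6  50.6]
top pile 20 32 (array([531.4, 340. ]), 48.8, 80, np.float64(28.1)) [523.1 336.8  27. ]
(array([ 20,   8,  75, 493, 445,  40,  16,  41,  42,  16,   1,   9,  24,
        47,  41,  47,  68,  15,  12,  14,  46,  79,   8,   2,   0]), array([  0,   4,   8,  12,  16,  20,  24,  28,  32,  36,  40,  44,  48,
        52,  56,  60,  64,  68,  72,  76,  80,  84,  88,  92,  96, 100]))
[319 391 325 134  61 132 130  82  23  10  10   5   3   1   0   0   0]
top S 68 76 (array([555.4, -55.4]), 45.2, 397, np.float64(72.3)) [560.  -54.5 
[... 566 characters left out ...]
, 151, np.float64(48.9)) [517.4 349.7  48.8]
scene pile 20 32 (array([532.7, 346.8]), 34.0, 230, np.float64(29.3)) [514.6 351.4  28.4]
(array([  6,   1,  23, 555, 175,  29,  45, 156,  45,  45,  45,  40,  45,
       110,  40,  55,  63,  39,  40,  51,  68, 110,   1,   0,   0]), array([  0,   4,   8,  12,  16,  20,  24,  28,  32,  36,  40,  44,  48,
        52,  56,  60,  64,  68,  72,  76,  80,  84,  88,  92,  96, 100]))
[337 266  61  32  57 134  72  10   8   8   1   6   0   0   0   0   0]
scene S 68 76 (array([565.1, -54.9]), 35.6, 273, np.float64(71.3)) [557.8 -53.7  71.3]
scene S 78 95 (array([560.4, -53.7]), 5.9, 15, np.float64(79.9)) [559.1 -53.5  80.8]
[0 0 0 0 0 0 0 0 0 0 0 0 0 0 0 0 0]
```

```bash
python3 -m creep '{"commands": [[0,0,0,0,0,0.1425],[0,0,0,0,0,0.1425],[1,-1,0,0,0,0],[1,-1,0,0,0,0],[1,-1,0,0,0,0],[1,-1,0,0,0,0],[1,-1,0,0,0,0],[1,-1,0,0,0,0],[1,-1,0,0,0,0],[1,-1,0,0,0,0]]}'
python3 -m creep '{"commands": [[1,-1,0,0,0,0],[1,-1,0,0,0,0],[1,-1,0,0,0,0],[0.5,-0.5,0,0,0,0],[0,0,0,0,0,0],[0,0,0,0,0,0],[0,0,0,0,0,0],[0,0,0,0,0,0],[0,0,0,0,0,0],[0,0,0,0,0,0]]}'
python3 - <<'E'
from h import *
f=grab('wrist'); cv2.imwrite('pics/w1.png',f['pixels']); print(f['xyz'],f['Rm'].round(3)); s=robot.get_state(); print(s['tcp_pos'],rot(s['tcp_rot']).round(4),s['q'])
np.savez('/tmp/w1.npz',P=cloud(f),z=f['range_z'])
E
```

```text
time_s: 1.35
tcp_pos: [416.4, -358.7, 180.4]
tcp_rot: [-0.0, 1.0, -0.0, -0.0]
force: [0.5, -0.7, 0.2]
grip_width: 91.3
finger_force: 0.0
time_s: 2.6
tcp_pos: [520.6, -255.0, 180.6]
tcp_rot: [-0.0, 1.0, -0.0, -0.0]
force: [0.5, 0.5, 0.3]
grip_width: 91.1
finger_force: 0.0
[ 588.50586084 -254.65242458  384.58057815] [[ 0.001  0.971  0.241]
 [-1.     0.     0.001]
 [ 0.    -0.241  0.971]]
[ 520.64127848 -254.98412634  180.64023673] [[ 1.e+00 -3.e-04  0.e+00]
 [-3.e-04 -1.e+00 -1.e-04]
 [ 0.e+00  1.e-04 -1.e+00]] [-5.58384868e-01  4.29707102e-01  1.46019606e+00 -2.84934503e-05
  1.25163532e+00  1.01271055e+00]
```

View pics/w1.png

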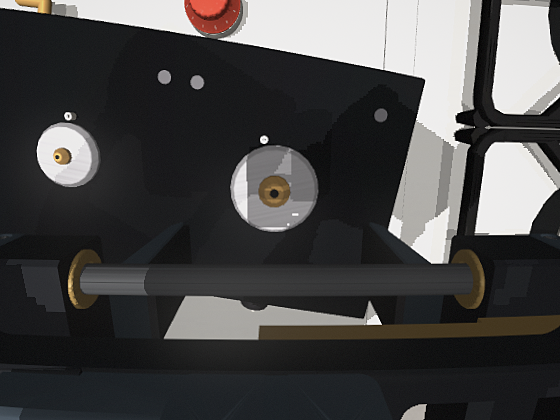

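The wrist view shows the large seat at (274,189), the small seat at (68,155) and the timer at the top. I'll fit the dishes and nozzles.

```bash
cat >> h.py <<'E'
def ray(f,uv,z):
    uv=np.atleast_2d(np.asarray(uv,float)); xd=(uv[:,0]-f['cx'])/f['fx']; yd=(uv[:,1]-f['cy'])/f['fy']; x,y=xd.copy(),yd.copy()
    for _ in range(8):
        s=1+f['k1']*(x*x+y*y); x=xd/s; y=yd/s
    d=np.stack([x,-y,-np.ones_like(x)],-1)@f['Rm'].T; o=np.array(f['xyz'])
    return o+d*((z-o[2])/d[:,2])[:,None]
def fitc(q):
    A=np.c_[2*q[:,:2],np.ones(len(q))]; m=np.ones(len(q),bool)
    for _ in range(6):
        c=np.linalg.lstsq(A[m],(q[m,:2]**2).sum(1),rcond=None)[0]; r=np.sqrt(c[2]+c[0]**2+c[1]**2)
        e=abs(np.hypot(*(q[:,:2]-c[:2]).T)-r); m=e<max(1.0,2*np.median(e))
    return c[:2].round(1),r.round(1),int(m.sum()),len(q)
def blob(f,mask,seed,z):
    n,l,st,ce=cv2.connectedComponentsWithStats(mask.astype(np.uint8)); k=l[seed[1],seed[0]]
    c=max(cv2.findContours((l==k).astype(np.uint8),0,1)[0],key=len)[:,0]
    return fitc(ray(f,c,z)),st[k],ce[k].round(1)
E
python3 - <<'E'
from h import *
f=grab('wrist'); P=cloud(f); px=f['pixels'].astype(int); g=px.max(2)
b=(px[...,2]-px[...,0]>25)&(g>60)
for nm,c,zt,zn in [('L',(274,189),(72,66,62),84),('S',(68,155),(72,66,62),82)]:
    m=np.zeros_like(g,bool); y0,x0=c[1]-60,max(c[0]-60,0); m[y0:c[1]+60,x0:c[0]+60]=1
    m&=(g>75)
    for z in zt: print(nm,z,blob(f,m,(c[0]+22,c[1]),z))
    bb=b.copy(); bb[:, :max(c[0]-25,0)]=0; bb[:,c[0]+25:]=0; bb[c[1]+25:]=0; bb[:c[1]-25]=0
    v,u=np.nonzero(bb); print('brass',u.mean(),v.mean(),u.min(),u.max(),v.min(),v.max(), ray(f,[[u.mean(),v.mean()]],zn))
    q=P[max(c[1]-50,0):c[1]+50,max(c[0]-50,0):c[0]+50].reshape(-1,3)
    for lo,hi in [(68,76),(79,90)]:
        w=q[(q[:,2]>lo)&(q[:,2]<hi)]; w=w[np.hypot(*(w[:,:2]-np.median(w[:,:2],0)).T)<46]; print(lo,len(w),w.mean(0).round(1),np.median(w[:,2]).round(1),[ (w[:,i].min()+w[:,i].max())/2 for i in (0,1)])
E
```

```text
L 72 ((array([ 528.6, -252.9]), np.float64(40.5), 246, 246), array([ 230,  145,   88,   87, 5882], dtype=int32), array([273.8, 188.3]))
L 66 ((array([ 527.5, -252.8]), np.float64(41.3), 246, 246), array([ 230,  145,   88,   87, 5882], dtype=int32), array([273.8, 188.3]))
L 62 ((array([ 526.7, -252.8]), np.float64(41.8), 246, 246), array([ 230,  145,   88,   87, 5882], dtype=int32), array([273.8, 188.3]))
brass 273.95310344827584 190.96827586206896 258 289 176 206 [[ 529.66785673 -253.09373045   84.        ]]
68 4864 [ 529.5 -252.7   71.7] 71.9 [np.float64(530.9703567087746), np.float64(-252.6498875607669)]
79 624 [ 528.  -252.9   82.7] 83.2 [np.float64(527.6619115407906), np.float64(-253.09351992837577)]
S 72 ((array([561.9, -59.7]), np.float64(29.9), 178, 179), array([  36,  122,   63,   65, 3140], dtype=int32), array([ 67.4, 154.3]))
S 66 ((array([561.4, -56. ]), np.float64(30.5), 178, 179), array([  36,  122,   63,   65, 3140], dtype=int32), array([ 67.4, 154.3]))
S 62 ((array([561. , -53.5]), np.float64(30.9), 178, 179), array([  36,  122,   63,   65, 3140], dtype=int32), array([ 67.4, 154.3]))
brass 61.418502202643175 155.91189427312776 53 70 148 164 [[561.93386468 -60.45115935  82.        ]]
68 2691 [562.8 -58.9  71.5] 71.7 [np.float64(566.7602773237841), np.float64(-57.85608317894683)]
79 118 [561.5 -57.   81. ] 81.2 [np.float64(561.1868132955238), np.float64(-56.44187140640719)]
```

```bash
python3 -m creep '{"commands": [[0.15,-0.9,0,0,0,0],[0.15,-0.9,0,0,0,0],[0.15,-0.9,0,0,0,0],[0.15,-0.9,0,0,0,0],[0.15,-0.9,0,0,0,0],[0.15,-0.9,0,0,0,0],[0.15,-0.9,0,0,0,0],[0.1,-0.2,0,0,0,0],[0,0,0,0,0,0],[0,0,0,0,0,0]]}'
python3 - <<'E'
from h import *
s=robot.get_state(); print(s['tcp_pos'])
f=grab('wrist'); P=cloud(f); px=f['pixels'].astype(int); g=px.max(2); cv2.imwrite('pics/w2.png',f['pixels'])
c=(280,190)
q=P[100:260,180:400].reshape(-1,3); w=q[(q[:,2]>68)&(q[:,2]<76)]; w=w[np.hypot(*(w[:,:2]-[561,-57]).T)<36];print(w.mean(0),len(w))
w=q[(q[:,2]>79)&(q[:,2]<90)];w=w[np.hypot(*(w[:,:2]-[561,-57]).T)<16]; print(w.mean(0),len(w))
b=(px[...,2]-px[...,0]>25)&(g>60); b[:100]=0;b[240:]=0;b[:,:240]=0;b[:,330:]=0
v,u=np.nonzero(b); print(u.mean(),v.mean(),ray(f,[[u.mean(),v.mean()]],80),len(u))
m=(g>75); m[:100]=0;m[235:]=0
for z in (72,66,62): print(blob(f,m,(int(u.mean())+18,int(v.mean())),z))
E
python3 -m creep '{"commands": [[-0.1,-1,0,0,0,0],[-0.1,-1,0,0,0,0],[-0.1,-1,0,0,0,0],[-0.1,-1,0,0,0,0],[-0.1,-1,0,0,0,0],[-0.1,-1,0,0,0,0],[-0.1,-1,0,0,0,0],[-0.1,-1,0,0,0,0],[-0.1,-1,0,0,0,0],[-0.1,-1,0,0,0,0]]}'
python3 -m creep '{"commands": [[0,-1,0,0,0,0],[0,-1,0,0,0,0],[0,-1,0,0,0,0],[0,-0.5,0,0,0,0],[0,0,0,0,0,0],[0,0,0,0,0,0],[0,0,0,0,0,0],[0,0,0,0,0,0],[0,0,0,0,0,0],[0,0,0,0,0,0]]}'
python3 - <<'E'
from h import *
s=robot.get_state(); print(s['tcp_pos'])
f=grab('wrist'); P=cloud(f); cv2.imwrite('pics/w3.png',f['pixels'])
q=P.reshape(-1,3); q=q[np.hypot(*(q[:,:2]-[534,347]).T)<45]
for lo,hi in [(81,88),(58,70),(50,57),(26,33)]:
    w=q[(q[:,2]>lo)&(q[:,2]<hi)]; print(lo,len(w),w.mean(0).round(1),cv2.minEnclosingCircle(w[:,:2].astype(np.float32)))
E
```

```text
time_s: 3.95
tcp_pos: [555.1, -60.7, 180.6]
tcp_rot: [0.0, 1.0, -0.0, -0.0]
force: [-0.6, 0.8, -0.2]
grip_width: 91.4
finger_force: 0.0
[555.14446129 -60.70961278 180.59296359]
[562.59117056 -55.78984903  71.66356769] 2785
[561.4715665  -55.73363372  81.24827563] 125
270.7536945812808 191.60591133004925 [[562.81406519 -55.94064444  80.        ]] 203
((array([562.7, -55.8]), np.float64(29.7), 180, 180), array([ 239,  158,   64,   64, 3195], dtype=int32), array([270.7, 189.4]))
((array([561.5, -55.7]), np.float64(30.2), 180, 180), array([ 239,  158,   64,   64, 3195], dtype=int32), array([270.7, 189.4]))
((array([560.7, -55.6]), np.float64(30.6), 180, 180), array([ 239,  158,   64,   64, 3195], dtype=int32), array([270.7, 189.4]))
time_s: 5.25
tcp_pos: [525.4, 240.3, 180.6]
tcp_rot: [0.0, 1.0, -0.001, 0.0]
force: [0.2, -1.1, 0.5]
grip_width: 91.1
finger_force: 0.0
time_s: 6.5
tcp_pos: [525.3, 345.0, 180.6]
tcp_rot: [-0.0, 1.0, -0.0, 0.0]
force: [-0.4, -0.1, -1.0]
grip_width: 91.1
finger_force: 0.0
[525.32559336 345.018299   180.63791596]
81 1028 [535.8 348.9  83.8] ((535.2075805664062, 348.7939453125), 19.87994384765625)
58 776 [539.8 344.8  63.9] ((535.1730346679688, 347.2470397949219), 23.946258544921875)
50 681 [545.4 341.5  53.7] ((535.9683227539062, 345.9328308105469), 29.03963851928711)
26 469 [542.  352.2  29.6] ((533.76708984375, 346.96002197265625), 34.04007339477539)
```

View pics/w3.png

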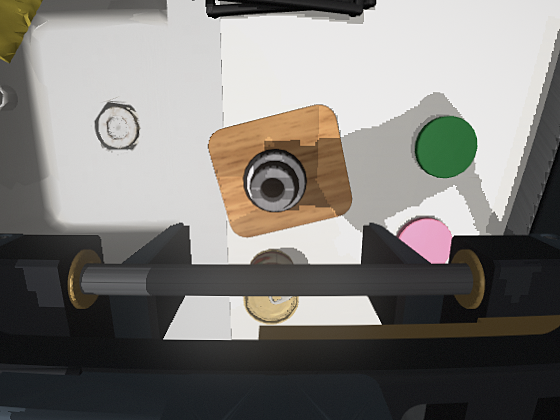

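The wrist view centres the pile at about (274,185), and the fitted radii match the four parts. I'll pick up the small spreader.

```bash
python3 -m creep '{"commands": [[0.33,-0.12,0.5,0,0,0],[0,0,0.7,0,0,0],[0,0,0.7,0,0,0],[0,0,0.7,0,0,0],[0,0,0.6,0,0,0],[0,0,0.3,0,0,0],[0,0,0.2,0,0,0],[0,0,0,0,0,0],[0,0,0,0,0,0],[0,0,0,0,0,0]]}'
python3 -m creep '{"commands": [[0,0,0,0,0,0],[0,0,0,0,0,0],[0,0,0,0,0,0],[0,0,0,0,0,0],[0,0,0,0,0,0],[0,0,0,0,0,0],[0,0,0,0,0,0],[0,0,0,0,0,0],[0,0,0,0,0,0],[0,0,0,0,0,0]]}' -1 10
```

```text
time_s: 7.8
tcp_pos: [535.5, 348.8, 70.2]
tcp_rot: [-0.0, 1.0, -0.0, 0.0]
force: [-0.6, 0.3, 0.3]
grip_width: 90.9
finger_force: 0.0
time_s: 9.05
tcp_pos: [535.2, 348.7, 69.6]
tcp_rot: [0.0, 1.0, -0.0, -0.0]
force: [-0.3, 0.3, 0.9]
grip_width: 0.8
finger_force: 0.0
```

```bash
python3 - <<'E'
from h import *
f=grab('wrist'); g=grab('scene'); cv2.imwrite('pics/w4.png',np.hstack([f['pixels'][60:330,100:460],cv2.resize(g['pixels'][200:330,110:250],None,fx=2.08,fy=2.08)[:270]]))
P=cloud(g);q=P.reshape(-1,3); q=q[np.hypot(*(q[:,:2]-[535,347]).T)<60];print(np.histogram(q[:,2],bins=range(0,104,4))[0])
E
```

```text
[  1   0  23 615 149  25  46 145  62  39  41  42  48  99  53  51  67  36
  42  53  59  91   0   0   0]
```

View pics/w4.png

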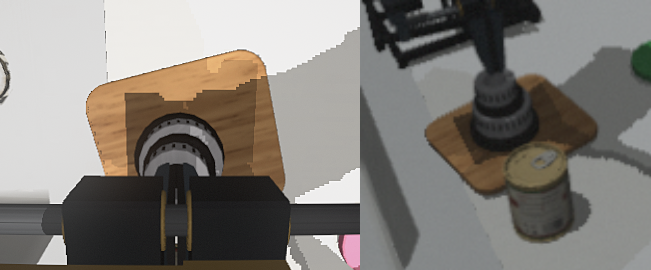

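```bash
python3 - <<'E'
from h import *
s=robot.get_state(); print(s['tcp_pos'],s['grip_width'],s['force'],s['finger_force'])
for n in ['wrist','scene','top']:
    f=grab(n);P=cloud(f);q=P.reshape(-1,3)[(f['range_z']>0).ravel()]
    q=q[(np.hypot(*(q[:,:2]-[535,348]).T)<60)]
    for lo in range(60,150,6):
        w=q[(q[:,2]>lo)&(q[:,2]<lo+6)]
        if len(w)>3: print(n,lo,len(w),w.min(0).round(),w.max(0).round())
E
```

```text
[535.20718633 348.70646962  69.62207839] 0.4298188523530156 [-0.07604885 -0.17702839 -0.3043529 ] 0.0
wrist 60 813 [525. 323.  60.] [559. 371.  66.]
wrist 66 94 [525. 331.  66.] [556. 365.  72.]
wrist 72 148 [525. 329.  72.] [556. 369.  78.]
wrist 78 688 [522. 329.  78.] [556. 369.  84.]
wrist 84 318 [522. 331.  84.] [555. 368.  86.]
wrist 102 73 [551. 342. 102.] [553. 356. 108.]
wrist 108 113 [551. 340. 108.] [553. 359. 114.]
wrist 114 158 [550. 339. 114.] [553. 359. 120.]
wrist 120 140 [550. 339. 120.] [553. 359. 126.]
wrist 126 103 [551. 343. 126.] [553. 355. 132.]
wrist 132 99 [551. 344. 132.] [554. 355. 138.]
wrist 138 123 [551. 344. 138.] [554. 354. 144.]
wrist 144 107 [551. 345. 144.] [554. 353. 150.]
scene 60 97 [511. 324.  60.] [543. 369.  66.]
scene 66 61 [513. 329.  66.] [549. 368.  72.]
scene 72 70 [514. 332.  72.] [549. 367.  78.]
scene 78 84 [515. 329.  78.] [552. 367.  84.]
scene 84 93 [517. 330.  84.] [553. 367.  88.]
scene 102 14 [518. 343. 105.] [525. 356. 108.]
scene 108 22 [516. 340. 109.] [527. 357. 114.]
scene 114 31 [517. 339. 114.] [552. 358. 120.]
scene 120 32 [516. 340. 120.] [548. 358. 126.]
scene 126 31 [518. 340. 126.] [552. 358. 132.]
scene 132 33 [516. 338. 132.] [552. 359. 138.]
scene 138 32 [515. 338. 138.] [542. 360. 144.]
scene 144 42 [516. 337. 144.] [549. 360. 150.]
top 60 25 [520. 324.  61.] [558. 351.  66.]
top 66 17 [520. 326.  66.] [555. 340.  70.]
top 72 4 [534. 329.  73.] [549. 345.  77.]
top 78 17 [529. 329.  80.] [553. 347.  84.]
top 84 27 [528. 330.  84.] [553. 346.  89.]
```

The pile is intact. The fingers closed above it: both depth views put the fingertips at z≈103 with the reported TCP at 70. I'll open and measure the tips again to tell a constant tool offset from an effect of closing.

```bash
python3 -m creep '{"commands": [[0,0,0,0,0,0],[0,0,0,0,0,0],[0,0,0,0,0,0],[0,0,0,0,0,0],[0,0,0,0,0,0],[0,0,0,0,0,0],[0,0,0,0,0,0],[0,0,0,0,0,0],[0,0,0,0,0,0],[0,0,0,0,0,0]]}' 0.3
python3 - <<'E'
from h import *
s=robot.get_state(); print(s['tcp_pos'],s['grip_width'])
for n in ['wrist','scene']:
    f=grab(n);P=cloud(f);q=P.reshape(-1,3)[(f['range_z']>0).ravel()]
    q=q[(abs(q[:,0]-535)<25)&(abs(q[:,1]-348)<60)]
    for lo in range(60,130,5):
        w=q[(q[:,2]>lo)&(q[:,2]<lo+5)]
        if len(w)>3: print(n,lo,len(w),w.min(0).round(),w.max(0).round())
E
```

```text
time_s: 10.55
tcp_pos: [535.2, 348.7, 69.6]
tcp_rot: [-0.0, 1.0, -0.0, 0.0]
force: [-0.2, -0.2, -0.9]
grip_width: 59.2
finger_force: 0.0
[535.21211502 348.69568601  69.63994883] 59.16595681623556
wrist 60 1352 [523. 323.  60.] [559. 371.  65.]
wrist 65 201 [524. 325.  65.] [557. 365.  70.]
wrist 70 203 [525. 329.  70.] [556. 368.  75.]
wrist 75 256 [525. 329.  75.] [556. 368.  80.]
wrist 80 2087 [521. 329.  80.] [556. 369.  85.]
wrist 85 55 [524. 331.  85.] [553. 367.  86.]
wrist 100 85 [530. 314. 102.] [554. 384. 105.]
wrist 105 216 [531. 311. 105.] [554. 387. 110.]
wrist 110 228 [534. 311. 110.] [554. 387. 115.]
wrist 115 235 [535. 311. 115.] [554. 387. 120.]
wrist 120 260 [519. 310. 120.] [554. 389. 125.]
wrist 125 313 [519. 309. 125.] [554. 389. 130.]
scene 60 67 [511. 324.  60.] [545. 369.  65.]
scene 65 64 [511. 325.  65.] [551. 368.  70.]
scene 70 48 [514. 333.  70.] [551. 367.  75.]
scene 75 57 [514. 330.  75.] [548. 367.  80.]
scene 80 125 [514. 329.  80.] [558. 367.  85.]
scene 85 58 [515. 332.  85.] [554. 366.  88.]
scene 100 7 [519. 313. 103.] [555. 383. 105.]
scene 105 24 [518. 313. 105.] [545. 385. 110.]
scene 110 29 [516. 311. 110.] [550. 387. 115.]
scene 115 36 [518. 310. 115.] [546. 387. 120.]
scene 120 31 [517. 309. 120.] [552. 388. 125.]
scene 125 35 [516. 309. 125.] [553. 388. 130.]
```

The offset is constant: the real tips sit about 33 mm above the reported TCP, and x/y are right. I'll use tip z = reported z + 33 from here on.

```bash
python3 -m creep '{"commands": [[0,0,0.25,0,0,0],[0,0,0.25,0,0,0],[0,0,0.25,0,0,0],[0,0,0.2,0,0,0],[0,0,0.1,0,0,0],[0,0,0.1,0,0,0],[0,0,0,0,0,0],[0,0,0,0,0,0],[0,0,0,0,0,0],[0,0,0,0,0,0]]}'
python3 -m creep '{"commands": [[0,0,0,0,0,0],[0,0,0,0,0,0],[0,0,0,0,0,0],[0,0,0,0,0,0],[0,0,0,0,0,0],[0,0,0,0,0,0],[0,0,0,0,0,0],[0,0,0,0,0,0],[0,0,0,0,0,0],[0,0,0,0,0,0]]}' -1 10
```

```text
time_s: 11.9
tcp_pos: [535.2, 348.7, 35.2]
tcp_rot: [-0.0, 1.0, -0.0, 0.0]
force: [0.8, -0.3, 0.5]
grip_width: 59.2
finger_force: 0.0
time_s: 13.15
tcp_pos: [535.2, 348.7, 35.1]
tcp_rot: [0.0, 1.0, -0.0, -0.0]
force: [-0.0, 0.0, 0.0]
grip_width: 39.4
finger_force: 10.0
```

```bash
python3 -m creep '{"commands": [[0,0,-0.2,0,0,0],[0,0,-0.3,0,0,0],[0,0,-0.5,0,0,0],[0,0,-0.6,0,0,0],[0,0,-0.6,0,0,0],[0,0,-0.6,0,0,0],[0,0,-0.4,0,0,0],[0,0,0,0,0,0],[0,0,0,0,0,0],[0,0,0,0,0,0]]}'
cat >> h.py <<'E'
def layers(q,L):
    for lo,hi in L:
        w=q[(q[:,2]>lo)&(q[:,2]<hi)]
        if len(w)>5: c,r=cv2.minEnclosingCircle(w[:,:2].astype(np.float32)); print((lo,hi),len(w),w.mean(0).round(1),np.round(c,1),round(r,1))
def near(f,c,r):
    q=cloud(f)[f['range_z']>0]; return q[np.hypot(*(q[:,:2]-c).T)<r]
E
python3 - <<'E'
from h import *
s=robot.get_state(); print(s['tcp_pos'],s['grip_width'],s['force'])
f=grab('wrist'); cv2.imwrite('pics/w5.png',f['pixels']); t=s['tcp_pos']; b=t[2]+28.5
layers(near(f,t[:2],30),[(b+17,b+23),(b+10,b+17),(b-3,b+10)])
layers(near(f,[535,347],45),[(58,68),(50,57),(26,33)])
E
```

```text
time_s: 14.4
tcp_pos: [534.8, 348.5, 130.4]
tcp_rot: [0.0, 1.0, -0.0, -0.001]
force: [1.2, -1.0, -0.3]
grip_width: 39.3
finger_force: 10.0
[534.8288714  348.51665867 130.4147088 ] 39.28473031637759 [ 1.17020584 -1.00927952 -0.33695421]
(np.float64(175.9147088035932), np.float64(181.9147088035932)) 1980 [544.8 348.8 178.8] [541.9 348.6] 26.2
(np.float64(168.9147088035932), np.float64(175.9147088035932)) 463 [549.7 348.6 172.7] [549.6 348.4] 24.1
(np.float64(155.9147088035932), np.float64(168.9147088035932)) 372 [548.5 348.7 165.5] [551.1 348.5] 24.2
(58, 68) 2008 [540.7 347.   63.8] [535.2 347.2] 24.0
(50, 57) 848 [548.8 342.5  53.7] [536.4 345.8] 29.0
(26, 33) 527 [549.9 353.9  29.6] [533.8 346.9] 33.9
```

View pics/w5.png

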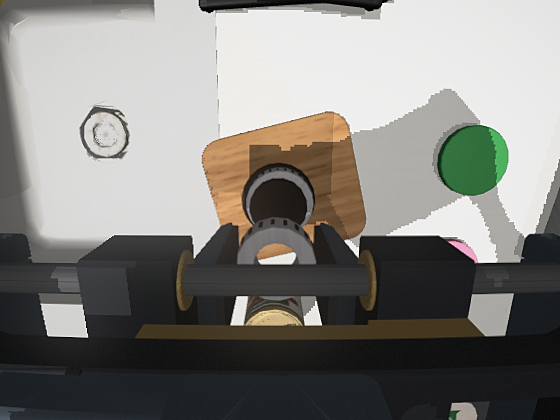

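The view shows the small spreader held level at (283,240). The rest of the pile is undisturbed, with the small cap at (280,200). I'll carry the spreader to the small seat.

```bash
python3 -m creep '{"commands": [[0.08,0.5,0,0,0,0],[0.1,1,0,0,0,0],[0.1,1,0,0,0,0],[0.1,1,0,0,0,0],[0.1,1,0,0,0,0],[0.1,1,0,0,0,0],[0.1,1,0,0,0,0],[0.1,1,0,0,0,0],[0.1,1,0,0,0,0],[0,1,0,0,0,0]]}'
python3 -m creep '{"commands": [[0,1,0,0,0,0],[0,1,0,0,0,0],[0,1,0,0,0,0],[0,0.7,0.2,0,0,0],[0,0.28,0.4,0,0,0],[0,0,0.6,0,0,0],[0,0,0.5,0,0,0],[0,0,0.3,0,0,0],[0,0,0,0,0,0],[0,0,0,0,0,0]]}'
python3 - <<'E'
from h import *
s=robot.get_state(); print(s['tcp_pos'],s['grip_width'],s['force'])
f=grab('wrist'); cv2.imwrite('pics/w6.png',f['pixels']); t=s['tcp_pos']
q=near(f,t[:2],45);layers(q,[(69,75),(77,90),(92,105),(110,125)])
q=near(f,t[:2]-[0,196.5],45);layers(q,[(69,75),(77,90)])
E
```

```text
time_s: 15.7
tcp_pos: [561.4, 61.8, 131.0]
tcp_rot: [0.0, 1.0, -0.0, -0.0]
force: [1.9, -0.9, -0.3]
grip_width: 39.2
finger_force: 10.0
time_s: 16.95
tcp_pos: [561.9, -55.6, 71.5]
tcp_rot: [0.0, 1.0, 0.0, 0.0]
force: [0.3, 0.7, -0.2]
grip_width: 39.2
finger_force: 10.0
[561.86247366 -55.60901043  71.50905345] 39.23989628945107 [ 0.34620783  0.69002352 -0.23715265]
(69, 75) 3009 [572.  -55.8  71.7] [571.4 -56.2] 30.4
(77, 90) 54 [557.5 -55.6  80. ] [557.1 -55.5] 4.9
(92, 105) 101 [573.7 -54.8 103.7] [575.7 -53. ] 23.0
(110, 125) 2686 [573.1 -55.2 118.8] [570.1 -55.2] 30.7
(69, 75) 149 [ 559.1 -232.3   70.4] [ 560.  -227.8] 22.5
```

View pics/w6.png

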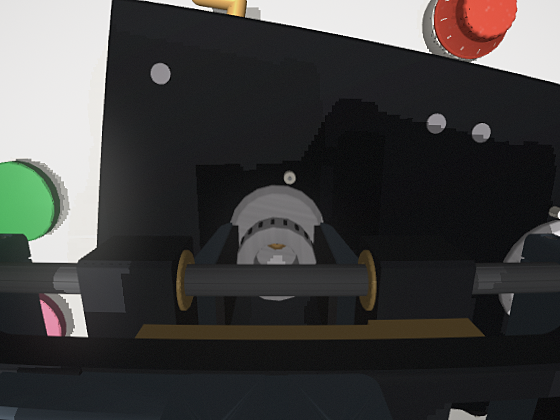

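The ring is held over the small seat, with the nozzle visible through the bore at (277,245). I'll lower it.

```bash
python3 -m creep '{"commands": [[-0.02,0,0.15,0,0,0],[0,0,0.15,0,0,0],[0,0,0.15,0,0,0],[0,0,0.15,0,0,0],[0,0,0.1,0,0,0],[0,0,0.1,0,0,0],[0,0,0.07,0,0,0],[0,0,0,0,0,0],[0,0,0,0,0,0],[0,0,0,0,0,0]]}'
python3 -m creep '{"commands": [[0,0,0.02,0,0,0],[0,0,0.02,0,0,0],[0,0,0.02,0,0,0],[0,0,0,0,0,0],[0,0,0,0,0,0],[0,0,0,0,0,0],[0,0,0,0,0,0],[0,0,0,0,0,0],[0,0,0,0,0,0],[0,0,0,0,0,0]]}'
```

```text
time_s: 18.25
tcp_pos: [561.0, -55.7, 45.1]
tcp_rot: [0.0, 1.0, -0.0, 0.0]
force: [0.3, 0.1, -1.3]
grip_width: 39.3
finger_force: 10.0
time_s: 19.5
tcp_pos: [560.9, -55.7, 43.2]
tcp_rot: [0.0, 1.0, -0.0, 0.0]
force: [-0.6, -0.2, -0.5]
grip_width: 39.3
finger_force: 10.0
```

```bash
python3 -m creep '{"commands": [[0,0,0.015,0,0,0],[0,0,0.015,0,0,0],[0,0,0,0,0,0],[0,0,0,0,0,0],[0,0,0,0,0,0],[0,0,0,0,0,0],[0,0,0,0,0,0],[0,0,0,0,0,0],[0,0,0,0,0,0],[0,0,0,0,0,0]]}'
```

```text
time_s: 20.75
tcp_pos: [561.0, -55.7, 42.9]
tcp_rot: [0.0, 1.0, -0.0, 0.0]
force: [-2.4, -0.1, 10.8]
grip_width: 39.1
finger_force: 10.0
```

```bash
python3 - <<'E'
from h import *
f=grab('wrist'); s=robot.get_state(); print(s['tcp_pos'],s['force'])
layers(near(f,[561.5,-55.7],45),[(69,75),(88,97)])
E
```

```text
[561.04323136 -55.73022741  42.91085371] [-3.28573356 -0.08035633 11.95669641]
(69, 75) 2054 [580.5 -56.   71.6] [577.5 -55.3] 24.9
(88, 97) 2216 [571.2 -55.4  91.7] [568.9 -55.4] 30.8
```

It's seated: contact at the expected height and the top at 92. I'll release, lift, check, and return to the pile.

```bash
python3 -m creep '{"commands": [[0,0,0,0,0,0],[0,0,0,0,0,0],[0,0,0,0,0,0],[0,0,0,0,0,0],[0,0,0,0,0,0],[0,0,-0.2,0,0,0],[0,0,-0.4,0,0,0],[0,0,-0.6,0,0,0],[0,0,-0.6,0,0,0],[0,0,-0.4,0,0,0]]}' 0.4
python3 - <<'E'
from h import *
f=grab('wrist'); s=robot.get_state(); print(s['tcp_pos'],s['force'],s['grip_width']); cv2.imwrite('pics/w7.png',f['pixels'])
layers(near(f,[561.5,-55.7],45),[(69,75),(88,97)])
E
python3 -m creep '{"commands": [[-0.06,-0.5,0,0,0,0],[-0.1,-1,0,0,0,0],[-0.1,-1,0,0,0,0],[-0.1,-1,0,0,0,0],[-0.1,-1,0,0,0,0],[-0.1,-1,0,0,0,0],[-0.1,-1,0,0,0,0],[-0.1,-1,0,0,0,0],[-0.1,-1,0,0,0,0],[0,-1,0,0,0,0]]}'
python3 -m creep '{"commands": [[0,-1,0,0,0,0],[0,-1,0,0,0,0],[0,-1,0,0,0,0],[0,-0.7,0,0,0,0],[0,-0.23,0,0,0,0],[0,0,0,0,0,0],[0,0,0,0,0,0],[0,0,0,0,0,0],[0,0,0,0,0,0],[0,0,0,0,0,0]]}'
```

```text
time_s: 22.05
tcp_pos: [561.4, -55.8, 109.9]
tcp_rot: [0.0, 1.0, -0.0, 0.001]
force: [-0.2, 0.5, 0.5]
grip_width: 64.0
finger_force: 0.0
[561.9241514  -55.89318446 110.95066623] [ 0.67567353 -0.30603732  2.26737858] 63.867726702009755
(69, 75) 2004 [570.1 -56.3  71.6] [567.2 -56.6] 34.2
(88, 97) 1742 [562.5 -55.4  91.6] [561.5 -55.3] 19.9
time_s: 23.35
tcp_pos: [533.7, 230.9, 107.5]
tcp_rot: [0.0, 1.0, 0.0, -0.001]
force: [0.4, -0.2, 0.7]
grip_width: 63.8
finger_force: 0.0
time_s: 24.6
tcp_pos: [535.3, 347.0, 108.4]
tcp_rot: [-0.0, 1.0, -0.0, 0.0]
force: [-0.7, 0.2, 0.2]
grip_width: 63.9
finger_force: 0.0
```

The small spreader is centred at (561.5,-55.3), level. I'll grip the small cap.

```bash
python3 -m creep '{"commands": [[0,0,0.3,0,0,0],[0,0,0.5,0,0,0],[0,0,0.6,0,0,0],[0,0,0.5,0,0,0],[0,0,0.4,0,0,0],[0,0,0.3,0,0,0],[0,0,0.15,0,0,0],[0,0,0.1,0,0,0],[0,0,0,0,0,0],[0,0,0,0,0,0]]}'
python3 -m creep '{"commands": [[0,0,0,0,0,0],[0,0,0,0,0,0],[0,0,0,0,0,0],[0,0,0,0,0,0],[0,0,0,0,0,0],[0,0,0,0,0,0],[0,0,0,0,0,0],[0,0,0,0,0,0],[0,0,0,0,0,0],[0,0,0,0,0,0]]}' -1 15
```

```text
time_s: 25.85
tcp_pos: [535.4, 347.3, 23.2]
tcp_rot: [-0.0, 1.0, -0.0, 0.0]
force: [-0.7, -0.1, -0.8]
grip_width: 63.7
finger_force: 0.0
time_s: 27.1
tcp_pos: [535.3, 347.2, 22.9]
tcp_rot: [-0.0, 1.0, -0.0, 0.0]
force: [-1.5, -0.9, 5.7]
grip_width: 46.9
finger_force: 15.0
```

```bash
python3 -m creep '{"commands": [[0,0,-0.1,0,0,0],[0,0,-0.2,0,0,0],[0,0,-0.4,0,0,0],[0,0,-0.6,0,0,0],[0,0,-0.6,0,0,0],[0,0,-0.6,0,0,0],[0,0,-0.6,0,0,0],[0,0,-0.4,0,0,0],[0,0,0,0,0,0],[0,0,0,0,0,0]]}'
python3 - <<'E'
from h import *
s=robot.get_state(); print(s['tcp_pos'],s['grip_width'],s['force'])
f=grab('wrist'); cv2.imwrite('pics/w8.png',f['pixels']); t=s['tcp_pos']
q=near(f,t[:2],32); print(np.histogram(q[:,2],bins=range(100,200,4)))
w=q[(q[:,2]>t[2]+36)&(q[:,2]<t[2]+46)]; A=np.c_[w[:,:2]-t[:2],np.ones(len(w))]; print(np.linalg.lstsq(A,w[:,2],rcond=None)[0],len(w),w.min(0),w.max(0))
layers(near(f,[535,347],45),[(58,68),(50,57),(26,33)])
E
```

```text
time_s: 28.35
tcp_pos: [534.9, 347.0, 127.3]
tcp_rot: [0.0, 1.0, -0.0, -0.0]
force: [0.8, -0.5, -1.1]
grip_width: 46.8
finger_force: 15.0
[534.8609549  347.02964902 127.29607568] 46.820538353610104 [ 0.83204358 -0.5269783  -1.07218505]
(array([   0,    0,    0,    0,    0,    0,    0,    0,    0,    0,    0,
          0,    0,    0,   44,  190, 1870, 2194,  112,  120,  125,  134,
        155,  164]), array([100, 104, 108, 112, 116, 120, 124, 128, 132, 136, 140, 144, 148,
       152, 156, 160, 164, 168, 172, 176, 180, 184, 188, 192, 196]))
[-1.49994442e-02 -5.19065570e-04  1.68144425e+02] 4147 [510.92358294 320.40926814 163.29676113] [558.91056112 374.50827318 173.28423627]
(50, 57) 1498 [547.  345.5  53.7] [536.6 345.8] 28.9
(26, 33) 1424 [541.6 348.5  29.8] [533.9 346.9] 33.9
```

View pics/w8.png

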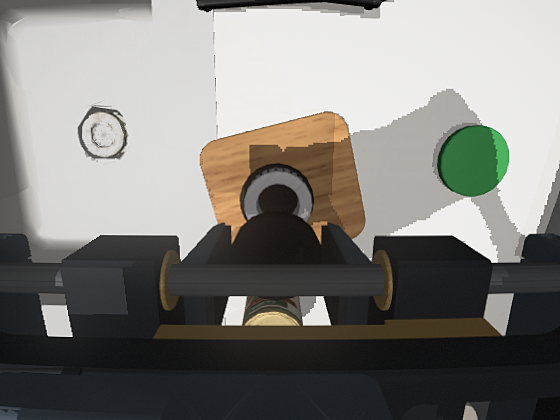

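The small cap is held level at (277,250). I'll carry it to the small burner.

```bash
python3 -m creep '{"commands": [[0.08,0.5,0,0,0,0],[0.1,1,0,0,0,0],[0.1,1,0,0,0,0],[0.1,1,0,0,0,0],[0.1,1,0,0,0,0],[0.1,1,0,0,0,0],[0.1,1,0,0,0,0],[0.1,1,0,0,0,0],[0.1,1,0,0,0,0],[0,1,0,0,0,0]]}'
python3 -m creep '{"commands": [[0,1,0,0,0,0],[0,1,0,0,0,0],[0,1,0,0,0,0],[0,0.7,0.1,0,0,0],[0,0.21,0.3,0,0,0],[0,0,0.4,0,0,0],[0,0,0.3,0,0,0],[0,0,0.3,0,0,0],[0,0,0,0,0,0],[0,0,0,0,0,0]]}'
python3 -m creep '{"commands": [[0,0,0.15,0,0,0],[0,0,0.15,0,0,0],[0,0,0.1,0,0,0],[0,0,0.1,0,0,0],[0,0,0.1,0,0,0],[0,0,0.05,0,0,0],[0,0,0,0,0,0],[0,0,0,0,0,0],[0,0,0,0,0,0],[0,0,0,0,0,0]]}'
```

```text
time_s: 29.65
tcp_pos: [561.3, 60.3, 127.5]
tcp_rot: [0.0, 1.0, -0.0, -0.0]
force: [-0.1, -1.3, -1.2]
grip_width: 47.3
finger_force: 15.0
time_s: 30.9
tcp_pos: [561.7, -54.9, 86.0]
tcp_rot: [0.0, 1.0, 0.0, 0.0]
force: [-0.6, -0.2, -1.1]
grip_width: 46.9
finger_force: 15.0
time_s: 32.15
tcp_pos: [561.6, -55.1, 66.4]
tcp_rot: [0.0, 1.0, -0.0, 0.0]
force: [0.7, -0.8, -1.9]
grip_width: 46.9
finger_force: 15.0
```

```bash
python3 -m creep '{"commands": [[0,0,0.05,0,0,0],[0,0,0.04,0,0,0],[0,0,0.04,0,0,0],[0,0,0.02,0,0,0],[0,0,0,0,0,0],[0,0,0,0,0,0],[0,0,0,0,0,0],[0,0,0,0,0,0],[0,0,0,0,0,0],[0,0,0,0,0,0]]}'
python3 -m creep '{"commands": [[0,0,0.02,0,0,0],[0,0,0.01,0,0,0],[0,0,0,0,0,0],[0,0,0,0,0,0],[0,0,0,0,0,0],[0,0,0,0,0,0],[0,0,0,0,0,0],[0,0,0,0,0,0],[0,0,0,0,0,0],[0,0,0,0,0,0]]}'
```

```text
time_s: 33.4
tcp_pos: [561.5, -55.1, 61.8]
tcp_rot: [0.0, 1.0, -0.0, -0.0]
force: [0.9, -0.1, -1.4]
grip_width: 47.1
finger_force: 15.0
time_s: 34.65
tcp_pos: [561.5, -55.1, 61.0]
tcp_rot: [0.0, 1.0, -0.0, 0.0]
force: [-0.8, 0.3, 4.0]
grip_width: 46.7
finger_force: 15.0
```

```bash
python3 -m creep '{"commands": [[0,0,0,0,0,0],[0,0,0,0,0,0],[0,0,0,0,0,0],[0,0,0,0,0,0],[0,0,0,0,0,0],[0,0,-0.1,0,0,0],[0,0,-0.3,0,0,0],[0,0,-0.5,0,0,0],[0,0,-0.5,0,0,0],[0,0,-0.3,0,0,0]]}' 0.8
python3 - <<'E'
from h import *
f=grab('wrist'); s=robot.get_state(); print(s['tcp_pos'],s['force'],s['grip_width']); cv2.imwrite('pics/w9.png',f['pixels'])
q=near(f,[561.5,-55.3],45); layers(q,[(69,75),(88,96),(99,106)])
w=q[(q[:,2]>99)&(q[:,2]<106)]; print(np.linalg.lstsq(np.c_[w[:,:2]-[561,-55],np.ones(len(w))],w[:,2],rcond=None)[0])
E
python3 -m creep '{"commands": [[-0.05,-0.5,0,0,0,0],[-0.1,-1,0,0,0,0],[-0.1,-1,0,0,0,0],[-0.1,-1,0,0,0,0],[-0.1,-1,0,0,0,0],[-0.1,-1,0,0,0,0],[-0.1,-1,0,0,0,0],[-0.1,-1,0,0,0,0],[-0.1,-1,0,0,0,0],[0,-1,0,0,0,0]]}'
python3 -m creep '{"commands": [[0,-1,0,0,0,0],[0,-1,0,0,0,0],[0,-1,0,0,0,0],[0,-0.7,0,0,0,0],[0,-0.16,0,0,0,0],[0,0,0,0,0,0],[0,0,0,0,0,0],[0,0,0,0,0,0],[0,0,0,0,0,0],[0,0,0,0,0,0]]}'
```

```text
time_s: 35.9
tcp_pos: [562.1, -55.2, 113.5]
tcp_rot: [0.0, 1.0, -0.0, 0.001]
force: [-0.2, 0.1, -0.7]
grip_width: 82.2
finger_force: 0.0
[562.39293207 -55.24913906 114.13889665] [0.96467387 0.4899342  1.49104761] 81.93448260045827
(69, 75) 1146 [579.3 -57.9  71.4] [569.8 -56.3] 32.0
(88, 96) 50 [582.2 -54.   94.3] [575.  -53.3] 19.3
(99, 106) 3766 [562.7 -54.6 101.8] [561.7 -54.8] 23.9
[ 8.40997238e-04 -9.54932829e-04  1.01842873e+02]
time_s: 37.2
tcp_pos: [534.8, 231.6, 111.3]
tcp_rot: [0.0, 1.0, 0.0, -0.001]
force: [1.5, -0.2, 0.1]
grip_width: 82.3
finger_force: 0.0
time_s: 38.45
tcp_pos: [536.1, 345.5, 112.0]
tcp_rot: [-0.0, 1.0, -0.0, 0.0]
force: [0.4, 0.1, -0.2]
grip_width: 82.2
finger_force: 0.0
```

View pics/w9.png

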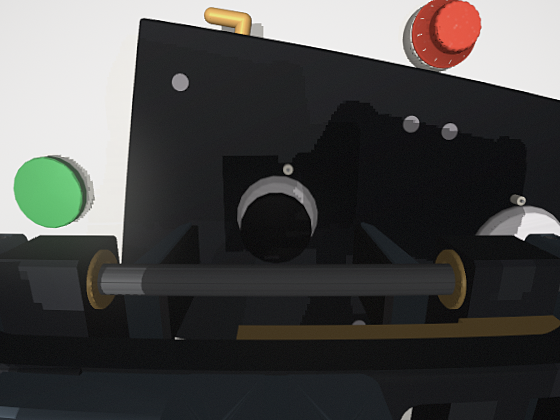

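The cap at (277,228) lies level, top at 101.8, so the small burner is done. Next is the large spreader.

```bash
python3 -m creep '{"commands": [[0.01,-0.01,0.4,0,0,0],[0,0,0.6,0,0,0],[0,0,0.7,0,0,0],[0,0,0.7,0,0,0],[0,0,0.5,0,0,0],[0,0,0.4,0,0,0],[0,0,0.2,0,0,0],[0,0,0.15,0,0,0],[0,0,0,0,0,0],[0,0,0,0,0,0]]}'
python3 -m creep '{"commands": [[0,0,0,0,0,0],[0,0,0,0,0,0],[0,0,0,0,0,0],[0,0,0,0,0,0],[0,0,0,0,0,0],[0,0,0,0,0,0],[0,0,0,0,0,0],[0,0,0,0,0,0],[0,0,0,0,0,0],[0,0,0,0,0,0]]}' -1 15
python3 -m creep '{"commands": [[0,0,-0.1,0,0,0],[0,0,-0.3,0,0,0],[0,0,-0.6,0,0,0],[0,0,-0.7,0,0,0],[0,0,-0.7,0,0,0],[0,0,-0.7,0,0,0],[0,0,-0.7,0,0,0],[0,0,-0.4,0,0,0],[0,0,0,0,0,0],[0,0,0,0,0,0]]}'
python3 - <<'E'
from h import *
s=robot.get_state(); print(s['tcp_pos'],s['grip_width'],s['force'])
f=grab('wrist'); cv2.imwrite('pics/w10.png',f['pixels']); t=s['tcp_pos']
q=near(f,t[:2],32)
w=q[(q[:,2]>t[2]+47)&(q[:,2]<t[2]+57)]; print(np.linalg.lstsq(np.c_[w[:,:2]-t[:2],np.ones(len(w))],w[:,2],rcond=None)[0],len(w),w.min(0),w.max(0))
layers(near(f,[535,347],45),[(50,57),(26,33)])
E
```

```text
time_s: 39.7
tcp_pos: [536.7, 346.1, 2.9]
tcp_rot: [-0.0, 1.0, -0.0, 0.0]
force: [0.7, -0.7, -0.1]
grip_width: 82.0
finger_force: 0.0
time_s: 40.95
tcp_pos: [536.5, 346.0, 2.5]
tcp_rot: [-0.0, 1.0, -0.0, 0.0]
force: [-0.3, -0.3, 5.2]
grip_width: 57.9
finger_force: 15.0
time_s: 42.2
tcp_pos: [536.0, 345.8, 127.8]
tcp_rot: [0.0, 1.0, -0.0, -0.0]
force: [-0.4, 0.4, -1.5]
grip_width: 58.3
finger_force: 15.0
[535.98195257 345.77968384 127.80734184] 58.3449442855065 [-0.44418598  0.38547244 -1.53101962]
[-3.74919282e-03 -2.03484819e-03  1.78886297e+02] 4995 [507.13333978 316.59375903 174.82048027] [565.08602958 375.72054437 184.73074433]
(26, 33) 2456 [545.4 347.1  29.9] [534.  346.8] 33.9
```

View pics/w10.png

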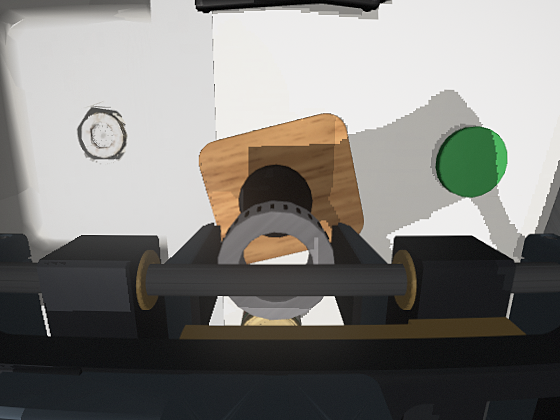

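The large spreader is held level at (277,260), and the large cap remains on the board at (276,200). I'll go to the large seat.

```bash
python3 -m creep '{"commands": [[0,0.5,0,0,0,0],[-0.03,1,0,0,0,0],[-0.03,1,0,0,0,0],[-0.03,1,0,0,0,0],[-0.03,1,0,0,0,0],[-0.03,1,0,0,0,0],[-0.03,1,0,0,0,0],[-0.03,1,0,0,0,0],[-0.03,1,0,0,0,0],[-0.03,1,0,0,0,0]]}'
python3 -m creep '{"commands": [[0,1,0,0,0,0],[0,1,0,0,0,0],[0,1,0,0,0,0],[0,1,0,0,0,0],[0,1,0,0,0,0],[0,1,0,0,0,0],[0,1,0,0,0,0],[0,1,0,0,0,0],[0,1,0,0,0,0],[0,1,0,0,0,0]]}'
python3 -m creep '{"commands": [[0,0.46,0.2,0,0,0],[0,0,0.4,0,0,0],[0,0,0.4,0,0,0],[0,0,0.4,0,0,0],[0,0,0.2,0,0,0],[0,0,0,0,0,0],[0,0,0,0,0,0],[0,0,0,0,0,0],[0,0,0,0,0,0],[0,0,0,0,0,0]]}'
python3 - <<'E'
from h import *
s=robot.get_state(); print(s['tcp_pos'],s['grip_width'],s['force'])
f=grab('wrist'); cv2.imwrite('pics/w11.png',f['pixels']); t=s['tcp_pos']
q=near(f,[528,-253],46); layers(q,[(69,75),(79,88)])
w=q[(q[:,2]>69)&(q[:,2]<75)&(q[:,0]>535)]
# rim points: farthest per angle
a=np.degrees(np.arctan2(w[:,1]+253,w[:,0]-528)); e=[]
for k in range(-60,61,4):
    m=w[abs(a-k)<2]
    if len(m): e.append(m[np.argmax(np.hypot(m[:,0]-528,m[:,1]+253))])
print(fitc(np.array(e)))
E
```

```text
time_s: 43.5
tcp_pos: [527.5, 59.3, 128.1]
tcp_rot: [0.0, 1.0, -0.0, -0.0]
force: [0.6, 0.7, -2.4]
grip_width: 57.9
finger_force: 15.0
time_s: 44.75
tcp_pos: [527.1, -240.4, 128.0]
tcp_rot: [-0.0, 1.0, -0.0, -0.0]
force: [0.1, -0.6, -1.4]
grip_width: 58.3
finger_force: 15.0
time_s: 46.0
tcp_pos: [528.2, -252.9, 80.5]
tcp_rot: [0.0, 1.0, -0.0, 0.0]
force: [-0.8, -0.0, -0.8]
grip_width: 58.4
finger_force: 15.0
[ 528.21056654 -252.86271322   80.54763031] 58.352282604744836 [-0.84465884 -0.04266856 -0.84752283]
(69, 75) 4629 [ 541.9 -252.8   71.7] [ 534.4 -252.7] 39.7
(79, 88) 603 [ 524.  -252.7   83.1] [ 523.8 -252.7] 12.8
(array([ 527. , -252.9]), np.float64(40.3), 28, 31)
```

View pics/w11.png

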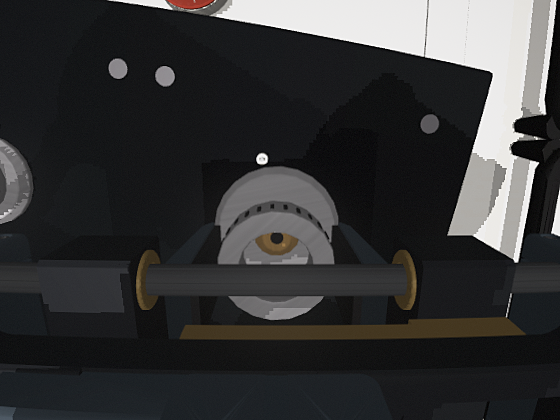

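The nozzle is centred in the bore at (276,240). I'll lower.

```bash
python3 -m creep '{"commands": [[-0.015,0,0.2,0,0,0],[0,0,0.2,0,0,0],[0,0,0.2,0,0,0],[0,0,0.15,0,0,0],[0,0,0.15,0,0,0],[0,0,0.1,0,0,0],[0,0,0.1,0,0,0],[0,0,0.05,0,0,0],[0,0,0,0,0,0],[0,0,0,0,0,0]]}'
python3 -m creep '{"commands": [[0,0,0.02,0,0,0],[0,0,0.01,0,0,0],[0,0,0,0,0,0],[0,0,0,0,0,0],[0,0,0,0,0,0],[0,0,0,0,0,0],[0,0,0,0,0,0],[0,0,0,0,0,0],[0,0,0,0,0,0],[0,0,0,0,0,0]]}'
```

```text
time_s: 47.3
tcp_pos: [527.8, -252.8, 46.1]
tcp_rot: [0.0, 1.0, -0.0, 0.0]
force: [0.1, -0.7, -1.6]
grip_width: 58.3
finger_force: 15.0
time_s: 48.55
tcp_pos: [527.7, -252.8, 45.0]
tcp_rot: [0.0, 1.0, -0.0, 0.0]
force: [-0.3, -0.1, -0.8]
grip_width: 58.1
finger_force: 15.0
```

```bash
python3 -m creep '{"commands": [[0,0,0.015,0,0,0],[0,0,0.01,0,0,0],[0,0,0,0,0,0],[0,0,0,0,0,0],[0,0,0,0,0,0],[0,0,0,0,0,0],[0,0,0,0,0,0],[0,0,0,0,0,0],[0,0,0,0,0,0],[0,0,0,0,0,0]]}'
```

```text
time_s: 49.8
tcp_pos: [527.8, -252.8, 44.5]
tcp_rot: [0.0, 1.0, -0.0, 0.0]
force: [-1.1, 0.9, 4.7]
grip_width: 58.1
finger_force: 15.0
```

```bash
python3 -m creep '{"commands": [[0,0,0,0,0,0],[0,0,0,0,0,0],[0,0,0,0,0,0],[0,0,0,0,0,0],[0,0,0,0,0,0],[0,0,-0.1,0,0,0],[0,0,-0.4,0,0,0],[0,0,-0.6,0,0,0],[0,0,-0.6,0,0,0],[0,0,-0.5,0,0,0]]}' 0.95
python3 - <<'E'
from h import *
f=grab('wrist'); s=robot.get_state(); print(s['tcp_pos'],s['force'],s['grip_width']); cv2.imwrite('pics/w12.png',f['pixels'])
q=near(f,[528,-253],45); layers(q,[(69,75),(93,99)])
w=q[(q[:,2]>93)&(q[:,2]<99)]; print(np.linalg.lstsq(np.c_[w[:,:2]-[528,-253],np.ones(len(w))],w[:,2],rcond=None)[0])
E
python3 -m creep '{"commands": [[0,-0.5,0,0,0,0],[0.02,-1,0,0,0,0],[0.02,-1,0,0,0,0],[0.02,-1,0,0,0,0],[0.02,-1,0,0,0,0],[0.02,-1,0,0,0,0],[0.02,-1,0,0,0,0],[0.02,-1,0,0,0,0],[0.02,-1,0,0,0,0],[0.02,-1,0,0,0,0]]}'
python3 -m creep '{"commands": [[0,-1,0,0,0,0],[0,-1,0,0,0,0],[0,-1,0,0,0,0],[0,-1,0,0,0,0],[0,-1,0,0,0,0],[0,-1,0,0,0,0],[0,-1,0,0,0,0],[0,-1,0,0,0,0],[0,-1,0,0,0,0],[0,-1,0,0,0,0]]}'
python3 -m creep '{"commands": [[0.02,-0.49,0,0,0,0],[0,0,0,0,0,0],[0,0,0,0,0,0],[0,0,0,0,0,0],[0,0,0.3,0,0,0],[0,0,0.5,0,0,0],[0,0,0.6,0,0,0],[0,0,0.6,0,0,0],[0,0,0.4,0,0,0],[0,0,0,0,0,0]]}'
```

```text
time_s: 51.05
tcp_pos: [528.0, -253.0, 111.8]
tcp_rot: [0.0, 1.0, -0.0, 0.0]
force: [0.0, -0.2, -0.7]
grip_width: 88.7
finger_force: 0.0
[ 528.75040723 -253.39316651  113.40352243] [ 1.75370662 -0.42072583  2.37891959] 88.89839662695196
(69, 75) 3069 [ 540.5 -253.4   71.7] [ 530.7 -252.8] 42.1
(93, 99) 3248 [ 529.4 -252.3   95.7] [ 527.8 -252.3] 28.8
[ 3.60097419e-03 -1.43306947e-04  9.56924495e+01]
time_s: 52.35
tcp_pos: [532.1, 34.0, 109.5]
tcp_rot: [-0.0, 1.0, 0.0, -0.001]
force: [0.7, -0.5, -0.7]
grip_width: 88.6
finger_force: 0.0
time_s: 53.6
tcp_pos: [531.8, 333.5, 109.3]
tcp_rot: [0.0, 1.0, 0.0, -0.001]
force: [-0.1, 0.6, 0.1]
grip_width: 89.0
finger_force: 0.0
time_s: 54.85
tcp_pos: [533.2, 346.6, 37.1]
tcp_rot: [0.0, 1.0, -0.0, -0.001]
force: [0.1, 0.3, -0.3]
grip_width: 88.8
finger_force: 0.0
```

```bash
python3 -m creep '{"commands": [[0.02,0,0.3,0,0,0],[0,0,0.4,0,0,0],[0,0,0.4,0,0,0],[0,0,0.3,0,0,0],[0,0,0.15,0,0,0],[0,0,0.1,0,0,0],[0,0,0,0,0,0],[0,0,0,0,0,0],[0,0,0,0,0,0],[0,0,0,0,0,0]]}'
python3 -m creep '{"commands": [[0,0,0,0,0,0],[0,0,0,0,0,0],[0,0,0,0,0,0],[0,0,0,0,0,0],[0,0,0,0,0,0],[0,0,0,0,0,0],[0,0,0,0,0,0],[0,0,0,0,0,0],[0,0,0,0,0,0],[0,0,0,0,0,0]]}' -1 20
python3 -m creep '{"commands": [[0,0,-0.1,0,0,0],[0,0,-0.3,0,0,0],[0,0,-0.6,0,0,0],[0,0,-0.7,0,0,0],[0,0,-0.7,0,0,0],[0,0,-0.7,0,0,0],[0,0,-0.7,0,0,0],[0,0,-0.7,0,0,0],[0,0,-0.2,0,0,0],[0,0,0,0,0,0]]}'
python3 - <<'E'
from h import *
s=robot.get_state(); print(s['tcp_pos'],s['grip_width'],s['force'])
f=grab('wrist'); cv2.imwrite('pics/w13.png',f['pixels']); t=s['tcp_pos']
q=near(f,t[:2],38)
w=q[(q[:,2]>t[2]+38)&(q[:,2]<t[2]+47)]; w=w[(abs(w[:,1]-t[1])<30)]; print(np.linalg.lstsq(np.c_[w[:,:2]-t[:2],np.ones(len(w))],w[:,2],rcond=None)[0],len(w),w.min(0),w.max(0))
E
```

```text
time_s: 56.1
tcp_pos: [534.5, 346.9, -11.1]
tcp_rot: [-0.0, 1.0, -0.0, 0.0]
force: [0.3, 0.1, 0.9]
grip_width: 88.8
finger_force: 0.0
time_s: 57.35
tcp_pos: [534.4, 346.9, -11.2]
tcp_rot: [0.0, 1.0, -0.0, -0.0]
force: [-0.6, -0.3, -0.1]
grip_width: 66.7
finger_force: 20.0
time_s: 58.6
tcp_pos: [534.5, 347.0, 130.3]
tcp_rot: [-0.0, 1.0, -0.0, 0.0]
force: [-1.1, -0.4, -2.3]
grip_width: 66.3
finger_force: 20.0
[534.46747918 346.95161497 130.25475837] 66.27575749682133 [-1.1213179  -0.43342644 -2.29692113]
[3.83689189e-04 1.49305569e-04 1.71309753e+02] 8354 [500.21416328 316.95357106 168.26279031] [567.93679682 376.94925816 173.82607073]
```

The large cap is gripped level. I'll carry it to the large burner.

```bash
python3 -m creep '{"commands": [[0,0.5,0,0,0,0],[-0.025,1,0,0,0,0],[-0.025,1,0,0,0,0],[-0.025,1,0,0,0,0],[-0.025,1,0,0,0,0],[-0.025,1,0,0,0,0],[-0.025,1,0,0,0,0],[-0.025,1,0,0,0,0],[-0.025,1,0,0,0,0],[-0.01,1,0,0,0,0]]}'
python3 -m creep '{"commands": [[0,1,0,0,0,0],[0,1,0,0,0,0],[0,1,0,0,0,0],[0,1,0,0,0,0],[0,1,0,0,0,0],[0,1,0,0,0,0],[0,1,0,0,0,0],[0,1,0,0,0,0],[0,1,0,0,0,0],[0,1,0,0,0,0]]}'
python3 -m creep '{"commands": [[0,0.48,0.2,0,0,0],[0,0,0.4,0,0,0],[0,0,0.4,0,0,0],[0,0,0.4,0,0,0],[0,0,0.2,0,0,0],[0,0,0.07,0,0,0],[0,0,0,0,0,0],[0,0,0,0,0,0],[0,0,0,0,0,0],[0,0,0,0,0,0]]}'
```

```text
time_s: 59.9
tcp_pos: [527.1, 60.2, 129.2]
tcp_rot: [0.0, 1.0, -0.0, -0.001]
force: [0.7, -0.6, -1.3]
grip_width: 66.6
finger_force: 20.0
time_s: 61.15
tcp_pos: [526.8, -239.4, 129.1]
tcp_rot: [-0.0, 1.0, -0.0, -0.001]
force: [0.6, -0.3, -1.6]
grip_width: 66.7
finger_force: 20.0
time_s: 62.4
tcp_pos: [528.1, -252.6, 79.8]
tcp_rot: [0.0, 1.0, -0.0, 0.0]
force: [-0.2, -0.1, -1.5]
grip_width: 67.0
finger_force: 20.0
```

```bash
python3 -m creep '{"commands": [[0,0,0.1,0,0,0],[0,0,0.1,0,0,0],[0,0,0.06,0,0,0],[0,0,0.05,0,0,0],[0,0,0.05,0,0,0],[0,0,0.05,0,0,0],[0,0,0.03,0,0,0],[0,0,0.02,0,0,0],[0,0,0,0,0,0],[0,0,0,0,0,0]]}'
python3 -m creep '{"commands": [[0,0,0.02,0,0,0],[0,0,0.01,0,0,0],[0,0,0,0,0,0],[0,0,0,0,0,0],[0,0,0,0,0,0],[0,0,0,0,0,0],[0,0,0,0,0,0],[0,0,0,0,0,0],[0,0,0,0,0,0],[0,0,0,0,0,0]]}'
```

```text
time_s: 63.65
tcp_pos: [528.0, -252.5, 65.9]
tcp_rot: [0.0, 1.0, -0.0, 0.0]
force: [1.0, 0.1, -1.3]
grip_width: 66.2
finger_force: 20.0
time_s: 64.9
tcp_pos: [528.0, -252.5, 65.0]
tcp_rot: [0.0, 1.0, -0.0, -0.0]
force: [0.1, -0.5, -1.4]
grip_width: 66.7
finger_force: 20.0
```

```bash
python3 -m creep '{"commands": [[0,0,0.012,0,0,0],[0,0,0.01,0,0,0],[0,0,0,0,0,0],[0,0,0,0,0,0],[0,0,0,0,0,0],[0,0,0,0,0,0],[0,0,0,0,0,0],[0,0,0,0,0,0],[0,0,0,0,0,0],[0,0,0,0,0,0]]}'
```

```text
time_s: 66.15
tcp_pos: [528.1, -252.5, 64.7]
tcp_rot: [0.0, 1.0, -0.0, 0.0]
force: [-1.2, 1.4, 6.4]
grip_width: 67.0
finger_force: 20.0
```

Contact at the expected height. I'll release, lift clear and check.

```bash
python3 -m creep '{"commands": [[0,0,0,0,0,0],[0,0,0,0,0,0],[0,0,0,0,0,0],[0,0,0,0,0,0],[0,0,0,0,0,0],[0,0,-0.1,0,0,0],[0,0,-0.4,0,0,0],[0,0,-0.6,0,0,0],[0,0,-0.7,0,0,0],[0,0,-0.7,0,0,0]]}' 0.9
python3 -m creep '{"commands": [[0,0,-0.7,0,0,0],[0,0,-0.6,0,0,0],[-0.2,0,0,0,0,0],[-0.5,0,0,0,0,0],[-0.5,0,0,0,0,0],[-0.3,0,0,0,0,0],[0,0,0,0,0,0],[0,0,0,0,0,0],[0,0,0,0,0,0],[0,0,0,0,0,0]]}'
python3 - <<'E'
from h import *
f=grab('wrist'); cv2.imwrite('pics/w14.png',f['pixels'])
for c,L in [([528,-252.5],(102,110)),([561.5,-55],(98,106))]:
    q=near(f,c,45); layers(q,[(69,75),L]); w=q[(q[:,2]>L[0])&(q[:,2]<L[1])]; print(np.linalg.lstsq(np.c_[w[:,:2]-c,np.ones(len(w))],w[:,2],rcond=None)[0])
g=grab('top'); P=cloud(g); d=np.load('/tmp/top0.npz')
for nm,(u,v) in dict(timer=(374,151),tin=(161,253),jar=(222,283)).items(): print(nm,P[v,u].round(1),d['P'][v,u].round(1),abs(g['pixels'][v-20:v+20,u-20:u+20].astype(int)-d['px'][v-20:v+20,u-20:u+20]).mean())
E
```

```text
time_s: 67.4
tcp_pos: [528.1, -252.6, 140.9]
tcp_rot: [0.0, 1.0, -0.0, 0.0]
force: [-0.3, -0.2, -0.5]
grip_width: 86.5
finger_force: 0.0
time_s: 68.65
tcp_pos: [483.3, -252.5, 178.2]
tcp_rot: [-0.0, 1.0, -0.0, 0.0]
force: [0.1, 0.3, 0.5]
grip_width: 86.7
finger_force: 0.0
(69, 75) 608 [ 551.2 -258.4   71.1] [ 531.3 -253.4] 41.8
(102, 110) 5515 [ 528.3 -252.   105.9] [ 527.5 -251.9] 34.0
[-1.47176360e-03 -1.00704621e-04  1.05885613e+02]
(69, 75) 1113 [562.6 -70.1  71.5] [567.  -57.2] 34.4
(98, 106) 2582 [561.7 -56.5 101.6] [561.4 -55.2] 24.7
[1.68134642e-04 1.27665049e-02 1.01647355e+02]
timer [ 698.2 -187.9   49.3] [ 699.2 -188.9   44.6] 2.3589583333333333
tin [419.1 344.9  71.3] [419.1 345.   70.6] 2.4002083333333335
jar [352.5 186.8 102.7] [352.4 186.9 100.9] 4.602916666666666
```

View pics/w14.png

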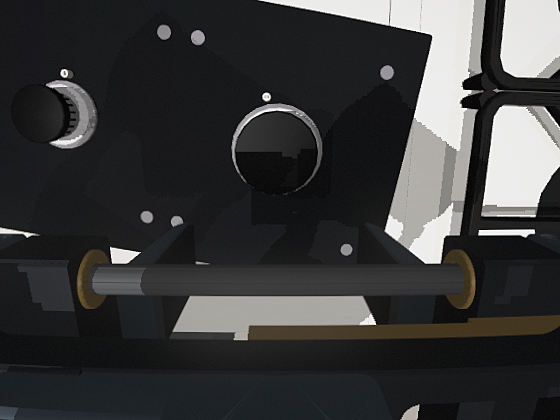

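Both burners are complete: the large cap at (277,150) and the small at (38,113), tops at 105.9 and 101.7, level. The bystanders haven't moved.

```bash
python3 -c "
from workcell import robot; print(robot.hand_in())"
```

```text
the job is handed in; nothing more can be done
None
```

I rebuilt both burners and handed the job in at about 69 s: small on small, large on large, both caps measured level at the expected heights, and the timer, tin and jar not moved.

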